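# Shut the jar warmer and set its thermostat

## Task

The ointment jars are loaded in the yellow warmer. First press its white hinged lid fully shut, then turn the black thermostat knob until its white pointer line points at the red rider on the dial, leaving the rider where it is. Leave the jars standing inside, and do not knock or shift the bottles and bowl standing around.

Things in the scene. Friction and masses are not known exactly. Their poses are not given: they have to be found in the camera images.
- warmer: Jar warmer fixed to the table. Base 190 x 340 mm; towards +y a yellow open chamber 180 (x) x 200 (y) mm, centre y = +65, rim 100 mm above the table; towards -y a yellow control deck 180 x 130 mm, top at 85 mm, dial centre x = -10, y = -100 mm. Origin: centre of the base underside, on the table; z up; its front (-x) faces roughly to the robot.
- lid (a joint): Opening angle of the lid, rad: 0 = flat shut on the chamber's rim, growing as the front edge rises; at most 1.5. A stiff hinge on the far (+x) side, along the warmer's y, keeps the lid at any angle; a push of about 2 to 5 N near the front edge moves it.
- lid_hinge (a point): Middle of the hinge axis, at warmer x = +93, y = +65, z = 101 mm. Axes are the lid's: -x from hinge to front edge, y along the hinge, z out of its upper (outer) face. The white plate is 186 mm (hinge to front) x 200 x 10 mm, underside at z = 0.
- lid_edge (a point): Middle of the front edge of the white lid plate, on its upper (outer) face, 186 mm from the hinge. A black tab, 100 mm wide, 10 mm thick, goes on 26 mm beyond it. Shut, the upper face is 111 mm above the table. Axes as lid_hinge.
- knob (a joint): Angle of the thermostat knob, rad, clockwise from above, range 0 to 4.71. At 0 the pointer points to 135 degrees (left and towards the robot) counted anticlockwise from the warmer's +x. Same zero and direction as joint rider: the pointer is at the rider when the two are equal.
- knob_grip (a point): On the knob's upright axis, 115 mm above the table, at the height to grip. The knob is a black disc of 80 mm diameter, top 95 mm above the table, with an upright grip bar on it 70 mm long, 14 mm wide, from 95 to 125 mm above the table. x: along the bar towards the white pointer end; z up.
- knob_tip (a point): Point of the white pointer line, 45 mm from the knob's axis.
- rider (a joint): Angle of the red rider on the dial, rad, measured as joint knob. A stiff friction slider that must be left where it is.
- rider_mark (a point): Inner end of the red rider, a flat red mark 17 x 10 mm on the white dial plate, 45 mm from the knob's axis.
- jar_a: Amber jar with white cap, 54 mm diameter, 58 mm high, standing in the chamber (floor 27 mm above the table). Origin: centre of its underside.
- jar_b: A second jar like jar_a, in the chamber.
- white_bottle: Bystander: white bottle, 70 mm diameter, 170 mm high. Origin: centre of its underside.
- brown_bottle: Bystander: brown glass bottle, 64 mm diameter, 160 mm high. Origin: centre of its underside.
- green_bowl: Bystander: green bowl, 150 mm diameter at the rim, 70 mm high. Origin: centre of its underside.

How it is judged:
By the outcome, as a careful person would: the job done as asked, in the order asked, and still so for the second after the job is handed in, with the robot touching nothing.
It also fails if it takes over 51 s, if anything falls off the work surface, if the arm or the gripper's body presses on something with over 40 N, if the wrist force passes 120 N, or if a joint passes its speed limit or range.

## Robot

A 6-joint arm with a two-finger parallel gripper is mounted at the origin on the work surface. World frame = base frame: x ahead of the robot, y to its left, z up, the work surface at z = 0. Lengths are in m, angles in rad, forces in N, time in s.
With the tool pointing down it reaches from about 0.275 to 0.875 m from the base axis. Payload 12.5 kg.
Tool frame: the origin (TCP) lies on the centre line of the jaws, within the pads' length; the fingertips stand r.finger_overhang ahead of it and the grasp point (between the pads) lies 3 mm ahead of it (r.finger_overhang is the distance from the TCP to the fingertips, in m); z points along the fingers, y is the line along which they close (so a half turn about z gives the same grasp; the last joint's range is limited). The gripper opens to 85 mm and grips with 20 to 120 N. Pads are 22 mm wide; open, the fingers measure 114 mm over their backs; the gripper's body (76 mm by 85 mm) begins 54 mm behind the grasp point. The pads swing forward as they close: fully open they stand 13 mm farther back than shut.
Start: joints at [-1.405, 0.351, 1.652, -0, 1.139, -0.085], TCP at [0.137, -0.533, 0.253] pointing down, gripper open.
Joint ranges: [-2.75, 2.75], [-0.79, 2.1], [0.01, 2.65], [-1.57, 4.71], [0.07, 3.14], [-2.87, 2.87]. Speed limits (rad/s): [2.22, 2.22, 2.79, 3.14, 3.14, 3.14].

## Interface

Orientations are given as a unit quaternion [x, y, z, w].
In Python, from cell import r, optics gives the robot as it stands. The module is installed in compiled form; this text tells all that it offers. Calls block until the motion is done:
- r.move_to(position, orientation): joint-space move of the TCP to a pose.
- r.move_linear(position, rot=None, vel=0.15): straight line of the TCP; rot=None keeps the orientation; vel is the mean speed in m/s.
- r.set_joints(angles): joint-space move.
- r.set_gripper(opening, squeeze=None): opening from 0.0 (shut) to 1.0 (fully open); squeeze is the grip in N (None keeps the last); returns when the fingers have stopped.
- r.sleep(seconds).
- r.inverse_kinematics(position, orientation): joint angles nearest the present ones, or None.
- optics.get_image(name): name is "side" or "top"; returns a dict with "pixels" (384x512x3 uint8, red, green, blue), "depth" (384x512 float32, m along the optical axis (not along the pixel's ray), 0 where there is no reading), "fx", "fy", "cx", "cy" (pixels), "camera_from_world" (4x4, takes a point from world to camera coordinates). Camera axes: x right, y down, z forward; pixel columns grow to the right and rows downward; lengths in m; the calibration is good to about 2 mm. A picture is of the moment at which its call begins.
A pose or a line that the arm cannot do raises r.PlanningError and nothing moves.
- r.hand_in(): hands the job in; it is judged then, once.
Readings, each from a call of its own:
- r.current_t(): time.
- r.current_q(): joint angles.
- r.current_qvel(): joint speeds.
- r.current_effort(): joint torques, N m.
- r.current_tool_pos(): TCP position.
- r.current_ee_rot(): TCP orientation.
- r.current_contact_force(): force on the tool from outside, world axes, zero at the start.
- r.current_torque(): the same for the moment, N m.
- r.current_opening(): opening from 0.0 (shut) to 1.0 (fully open).
- r.current_finger_force(): force on a finger pad.
Only numpy, scipy, OpenCV 4.12 (cv2) and the standard library are available. Lean on these libraries where they do the work, as an engineer would, in place of code of your own. Each camera call takes 0.05 s, during which the arm holds its last target. There are 200 camera calls.

## Working session

There is one attempt and no reset: what is moved stays moved. The work goes in short steps, each a Python script; the robot and the scene stay as the last script left them, time stands still between calls to the robot, and variables do not carry over. Pictures are saved under pics/ and viewed, at most 10 in all, crops included, and the job is handed in when it is done.

```bash
mkdir -p pics
cat > h.py <<'E'
import numpy as np, cv2
from cell import r, optics
def grab(n,f=None):
    d=optics.get_image(n)
    if f: cv2.imwrite('pics/'+f,d['pixels'][:,:,::-1])
    return d
def cloud(d):
    z=d['depth']; v,u=np.mgrid[:z.shape[0],:z.shape[1]]
    P=np.stack([(u-d['cx'])/d['fx']*z,(v-d['cy'])/d['fy']*z,z],-1)
    M=np.linalg.inv(d['camera_from_world'])
    W=P@M[:3,:3].T+M[:3,3]; W[z==0]=np.nan
    return W
E
python3 - <<'E'
from h import *
for n in('top','side'):
    d=grab(n,n+'0.png'); np.save(n+'0.npy',cloud(d)); print(n,np.linalg.inv(d['camera_from_world']).round(3),d['fx'])
print(r.current_t(),r.finger_overhang,r.current_ee_rot(),r.current_tool_pos())
E
```

```text
top [[ 0.028 -0.996  0.09   0.459]
 [-1.    -0.028  0.006 -0.024]
 [-0.004 -0.09  -0.996  1.147]
 [ 0.     0.     0.     1.   ]] 356.4337374656108
side [[-0.984 -0.137  0.11   0.415]
 [-0.175  0.704 -0.688  0.958]
 [ 0.017 -0.696 -0.718  1.083]
 [ 0.     0.     0.     1.   ]] 438.4921775775926
0.1 0.022 [ 9.92148390e-01  1.25065215e-01 -3.37787097e-05 -5.12568577e-04] [ 0.13646042 -0.5325341   0.25280848]
```

View pics/top0.png

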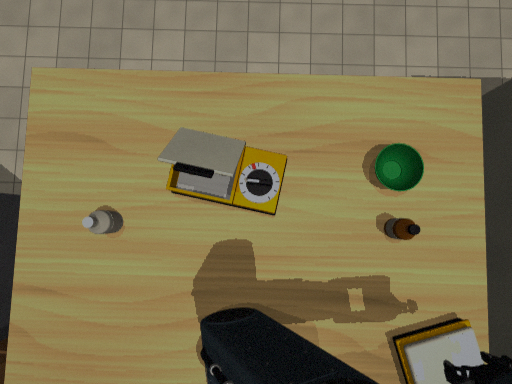

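View pics/side0.png

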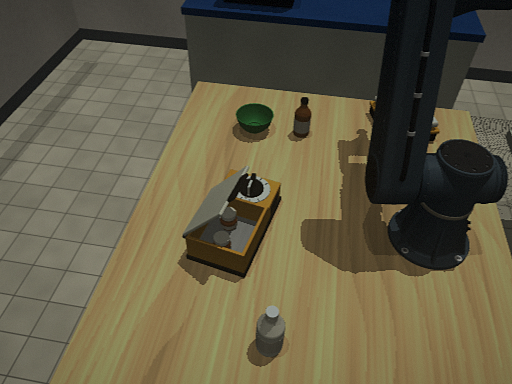

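The top view shows the warmer at (170–287, 130–213) with its lid about 1 rad open and the dial centred near (262,181). The red rider is near (253,167), the bottles are at (105,221) and (402,228), and the bowl is at (400,166). The side view shows the lid raised with the jars inside. Next I measure the pose.

```bash
cat > m.py <<'E'
from h import *
import sys
W=np.load('top0.npy'); I=cv2.imread('pics/top0.png'); H=cv2.cvtColor(I,cv2.COLOR_BGR2HSV)
roi=np.zeros(H.shape[:2],bool); roi[120:220,155:295]=1
d=roi&(abs(W[...,2]-.085)<.006)
d[:, :236]=0
m=cv2.morphologyEx(d.astype(np.uint8),cv2.MORPH_OPEN,np.ones((3,3)))
P=W[d&(m>0)][:,:2].astype(np.float32); print(len(P),'deck rect',cv2.minAreaRect(P*1000))
# disc: white dial plate + black knob
S=H[...,1];V=H[...,2]
w=roi&(S<60)&(abs(W[...,2]-.087)<.008); w[:,:238]=0
c,_=cv2.minEnclosingCircle(np.argwhere(w)[:,::-1].astype(np.float32)); print('dial px',c,_, np.nanmedian(W[w],0))
ww=W[w]; print('dial circle mm',cv2.minEnclosingCircle((ww[:,:2]*1000).astype(np.float32)))
red=roi&((H[...,0]<8)|(H[...,0]>172))&(S>120)&(V>60); red[:,:236]=0
print('red',np.argwhere(red)[:,::-1].tolist(),W[red].mean(0))
# table & lid
print('table z',np.nanmedian(W[250:300,60:160,2]))
l=roi&(S<70)&(W[...,2]>.12); l[:,245:]=0
L=W[l]; c=L.mean(0); n=np.linalg.svd(L-c)[2][2]; n*=np.sign(n[2]); print('lid',len(L),c,n,np.arccos(n[2]),L[:,2].max())
A=cv2.resize(I[120:220,155:295],None,fx=5.7,fy=5.7,interpolation=cv2.INTER_CUBIC); cv2.imwrite('pics/crop0.png',A)
E
python3 m.py
```

```text
1886 deck rect ((583.054443359375, -22.632278442382812), (130.2944793701172, 180.3134765625), 79.13624572753906)
dial px (258.7884521484375, 182.38461303710938) 20.220996856689453 [ 0.56556925 -0.02088177  0.08794494]
dial circle mm ((572.1548461914062, -20.778926849365234), 60.6118278503418)
red [[252, 164], [253, 164], [254, 164], [252, 165], [253, 165], [254, 165], [252, 166], [253, 166], [254, 166], [255, 166], [252, 167], [253, 167], [254, 167], [255, 167], [253, 168], [254, 168], [255, 168]] [ 0.61961235 -0.00344249  0.09297474]
table z 0.0008347871867313561
lid 2641 [0.6377976  0.13295765 0.19553717] [ 0.73698132 -0.14362084  0.6604783 ] 0.8493407274011293 0.27013435565860433
```

View pics/crop0.png

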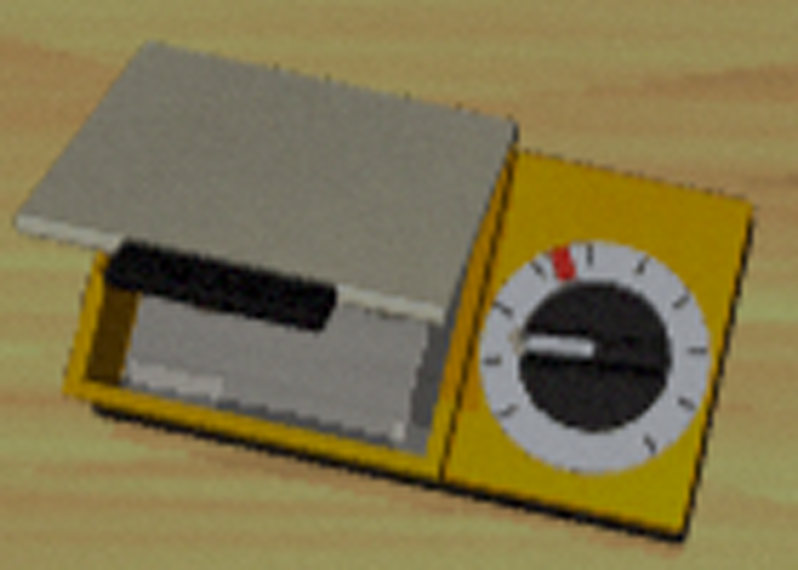

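The deck fits at 130 x 180 mm, yaw is about -10.9°, and the lid is at 0.85 rad. The crop shows the pointer line at about (523–590, 347), the rider at (563,265) and the dial centre near (597,357). Next I compute the angles and shut the lid.

```bash
cat >> h.py <<'E'
from scipy.spatial.transform import Rotation as Ro
yaw=np.radians(-10.95)
X=np.array([np.cos(yaw),np.sin(yaw),0]);Y=np.array([-np.sin(yaw),np.cos(yaw),0]);Z=np.array([0,0,1.])
O=np.array([.5830,-.0226,0])+.1*Y
def wp(x,y,z): return O+x*X+y*Y+z*Z
def ray(d,u,v,z):
    M=np.linalg.inv(d['camera_from_world']); k=M[:3,:3]@np.array([(u-d['cx'])/d['fx'],(v-d['cy'])/d['fy'],1]); c=M[:3,3]
    return c+k*(z-c[2])/k[2]
def proj(d,p):
    q=d['camera_from_world']@np.append(p,1); return d['fx']*q[0]/q[2]+d['cx'],d['fy']*q[1]/q[2]+d['cy']
def joint(p):  # dial angle of world point
    v=p-wp(-.010,-.100,0); return (np.radians(135)-np.arctan2(v@Y,v@X)+np.pi/4)%(2*np.pi)-np.pi/4
def down(t): return Ro.from_matrix(np.array([[np.cos(t),np.sin(t),0],[np.sin(t),-np.cos(t),0],[0,0,-1]]).T).as_quat()
def angles(n,zb=.125):
    """rider (plate) and pointer (bar top) angles, by projecting the polar grid into image n"""
    d=optics.get_image(n); H=cv2.cvtColor(d['pixels'],cv2.COLOR_RGB2HSV).astype(float)
    a=np.arange(-.3,5.2,.01); out={}
    def samp(rs,z,f):
        px=np.array([[proj(d,wp(-.010+q*np.cos(np.radians(135)-t),-.1+q*np.sin(np.radians(135)-t),z)) for t in a] for q in rs],np.float32)
        return cv2.remap(f.astype(np.float32),px[...,0].copy(),px[...,1].copy(),cv2.INTER_LINEAR).mean(0)
    redness=d['pixels'][...,0].astype(float)-d['pixels'][...,1]
    def cen(s):
        i=s.argmax(); k=abs(a-a[i])<.35; w=np.clip(s-s[i]*.5-np.median(s)*.5,0,None)*k; return (w@a)/w.sum(),s[i],np.median(s)
    return dict(rider=cen(samp(np.arange(.047,.060,.003),.0885,redness)),pointer=cen(samp(np.arange(.012,.034,.003),zb,H[...,2])))
E
python3 - <<'E'
from h import *
print('top',angles('top')); print('side',angles('side'))
d=optics.get_image('side')
A=cv2.resize(d['pixels'][160:220,215:295,::-1],None,fx=9,fy=9,interpolation=cv2.INTER_CUBIC)
for t,z,q in((1.8,.087,.045),(0,.125,0),(0.6,.125,.035)):
    u,v=proj(d,wp(-.01+q*np.cos(np.radians(135)-t),-.1+q*np.sin(np.radians(135)-t),z)); cv2.circle(A,(int((u-214.5)*9),int((v-159.5)*9)),4,(255,0,255),1)
cv2.imwrite('pics/side_c.png',A)
t=np.arctan2(X[1],X[0])
h=wp(.093,.065,.101)
def tip(a,rr,n=0): return h-rr*np.cos(a)*X+rr*np.sin(a)*Z+(.01+n)*(np.sin(a)*X+np.cos(a)*Z)
for p in (tip(.85,.16,.05),tip(0,.16)):
  for k in (0,np.pi): print(p,r.inverse_kinematics(p+.022*Z,down(t+k)))
for b in(.6,1.8):
  for k in (0,np.pi): print(r.inverse_kinematics(wp(-.01,-.1,.121),down(yaw+np.radians(135)-b+k)))
E
```

```text
top {'rider': (np.float64(1.8149133486330091), np.float32(111.25859), np.float32(-1.350879)), 'pointer': (np.float64(0.642221227474445), np.float32(150.00684), np.float32(30.837646))}
side {'rider': (np.float64(0.7745510437247993), np.float32(8.412305), np.float32(0.56210935)), 'pointer': (np.float64(0.6846714510589448), np.float32(154.72998), np.float32(52.606934))}
[0.6462303  0.13322634 0.26080385] [ 1.32778619e-01  5.29587359e-01  1.30523916e+00 -4.44089210e-16
  1.30676613e+00  1.89468850e+00]
[0.6462303  0.13322634 0.26080385] [ 1.32778619e-01  5.29587359e-01  1.30523916e+00 -4.44089210e-16
  1.30676613e+00 -1.24690415e+00]
[0.54856198 0.1521227  0.111     ] [ 1.88738663e-01  5.34022045e-01  1.70201122e+00 -4.44089210e-16
  9.05559387e-01  1.95064854e+00]
[0.54856198 0.1521227  0.111     ] [ 1.88738663e-01  5.34022045e-01  1.70201122e+00 -4.44089210e-16
  9.05559387e-01 -1.19094411e+00]
[-1.17261601e-01  5.58063590e-01  1.69666329e+00 -4.44089210e-16
  8.86865774e-01 -1.11546211e-01]
None
[-1.17261601e-01  5.58063590e-01  1.69666329e+00 -4.44089210e-16
  8.86865774e-01  1.08845379e+00]
[-1.17261601e-01  5.58063590e-01  1.69666329e+00 -4.44089210e-16
  8.86865774e-01 -2.05313886e+00]
```

View pics/side_c.png

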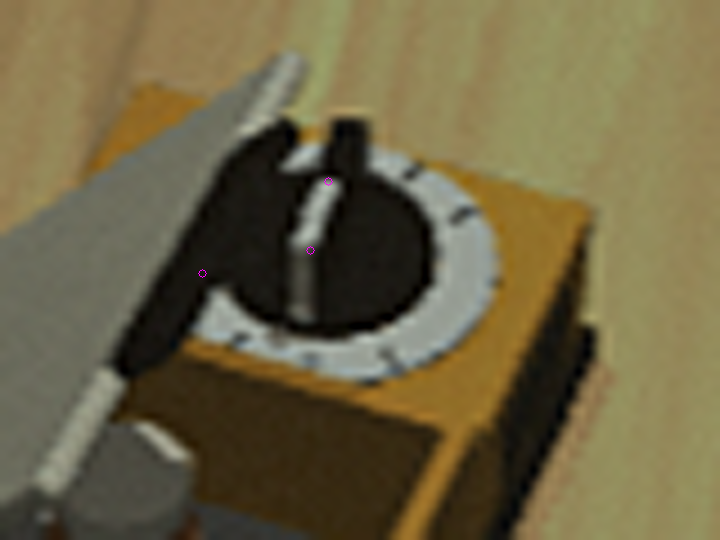

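The side crop shows the projected axis and bar end on the pointer line at (328,181) and (310,250), so the calibration agrees. The rider is hidden by the lid there. The pointer is at about 0.65 and the rider at about 1.81. I'll shut the lid now.

Run:
```python
from h import *
h=wp(.093,.065,.101)
def tip(a,rr,n=0): return h-rr*np.cos(a)*X+rr*np.sin(a)*Z+(.01+n)*(np.sin(a)*X+np.cos(a)*Z)
oh=.022*Z
r.set_gripper(0.0,40)
q=down(yaw+np.pi)
p=r.current_tool_pos(); 
r.move_to(tip(.85,.16,.10)+oh,q); print(r.current_t())
r.move_linear(tip(.85,.16,.02)+oh)
for a in np.linspace(.8,0,9):
    r.move_linear(tip(a,.16)+oh,vel=.08); print(round(a,2),r.current_contact_force().round(1))
z0=tip(0,.16)+oh
for k in range(1,7):
    f=r.current_contact_force()[2]
    if f>15: break
    r.move_linear(z0-.001*k*Z,vel=.05); print(k,r.current_contact_force().round(1),r.current_tool_pos()[2])
r.move_linear(z0+.12*Z,vel=.25)
print(r.current_t(),r.current_contact_force())
d=grab('top','top1.png'); np.save('top1.npy',cloud(d))
W=cloud(d); L=np.array([wp(x,y,0) for x in(-.07,0,.07) for y in (0,.065,.14)])
for l in [wp(x,y,.111) for x in(-.08,0,.07) for y in (-.02,.15)]:
    u,v=proj(d,l); print(l.round(3),W[int(v+.5),int(u+.5)].round(3))
```

```text
4.025
0.8 [-0.7 -0.5  0.8]
0.7 [-0.3 -0.5 -0.6]
0.6 [-0.3  0.1  0.1]
0.5 [0.1 0.8 1. ]
0.4 [ 0.1  0.1 -0.5]
0.3 [ 0.1 -0.6  0.5]
0.2 [-0.5  0.8  0.5]
0.1 [0.6 1.1 0.4]
0.0 [-0.1 -0.   2.4]
1 [-3.3 -0.3 12.6] 0.13291086015958734
2 [-7.2 -1.5 22.2] 0.13276367334686157
9.15 [ 0.3790911  -0.27592685 -0.07890521]
[0.52  0.071 0.111] [0.521 0.07  0.114]
[0.552 0.238 0.111] [0.515 0.135 0.519]
[0.598 0.056 0.111] [0.598 0.056 0.11 ]
[0.63  0.223 0.111] [0.56  0.12  0.539]
[0.667 0.043 0.111] [0.666 0.043 0.113]
[0.699 0.21  0.111] [0.697 0.209 0.114]
```

Run:
```python
from h import *
print(angles('top'),angles('side'))
t0,t1=.645,1.815
b=yaw+np.radians(135)-t0
r.set_gripper(.5,60)
p=wp(-.01,-.1,.121)
r.move_to(p+.07*Z,down(b)); print(r.current_t(),r.current_q())
r.move_linear(p,vel=.1); print('f',r.current_contact_force().round(1))
r.set_gripper(0,60); print(r.current_opening(),r.current_finger_force(),r.current_contact_force().round(1),r.current_torque().round(2))
q=np.array(r.current_q()); 
for s in np.linspace(.25,1,4):
    qq=q.copy(); qq[5]+=s*(t1-t0); r.set_joints(qq); print(r.current_contact_force().round(1),r.current_torque().round(2))
print(r.current_t(),r.current_q()[5]-q[5])
r.set_gripper(.5); r.move_linear(p+.1*Z,vel=.2)
r.move_linear(p+.2*Z-.15*X-.2*Y,vel=.3)
print(r.current_t()); print(angles('top'),angles('side'))
d=grab('top'); e=grab('side'); 
A=cv2.resize(d['pixels'][120:220,155:295,::-1],(560,400),interpolation=cv2.INTER_CUBIC)
B=cv2.resize(e['pixels'][150:230,210:300,::-1],(225,400),interpolation=cv2.INTER_CUBIC) if 0 else cv2.resize(e['pixels'][160:220,215:300,::-1],(560,395))
cv2.imwrite('pics/a1.png',A);cv2.imwrite('pics/b1.png',B)
```

```text
{'rider': (np.float64(1.8138806971855597), np.float32(120.59355), np.float32(-1.4229492)), 'pointer': (np.float64(0.6429821952284835), np.float32(163.63623), np.float32(35.377136))} {'rider': (np.float64(1.8669288490118132), np.float32(102.717186), np.float32(-4.740332)), 'pointer': (np.float64(5.024275536441699), np.float32(82.84509), np.float32(24.897217))}
10.825 [-1.16523194e-01  4.62754310e-01  1.64968633e+00  1.26949865e-04
  1.02878581e+00 -6.82343010e-02]
f [-0.2 -0.5  0. ]
0.15077214513510118 59.16235864162445 [-6.6 -0.2  8.4] [-0.08  0.98 -0.13]
[ 3.4 -1.9 -4.5] [-0.27 -0.59 -0.04]
[ 6.8 -3.7 -6.7] [-0.48 -1.02 -0.02]
[ 7.1 -4.3 -8.3] [-0.86 -1.24 -0.03]
[ 9.2 -7.5 -9. ] [-1.29 -1.44 -0.03]
13.575 1.1665374924515637
15.6667
{'rider': (np.float64(1.8147797420155871), np.float32(116.089455), np.float32(-1.0753906)), 'pointer': (np.float64(1.8219878396566445), np.float32(161.4591), np.float32(32.92511))} {'rider': (np.float64(1.8741153610720025), np.float32(98.79414), np.float32(-3.7488282)), 'pointer': (np.float64(1.904956008763126), np.float32(150.07068), np.float32(116.35748))}
```

View pics/a1.png

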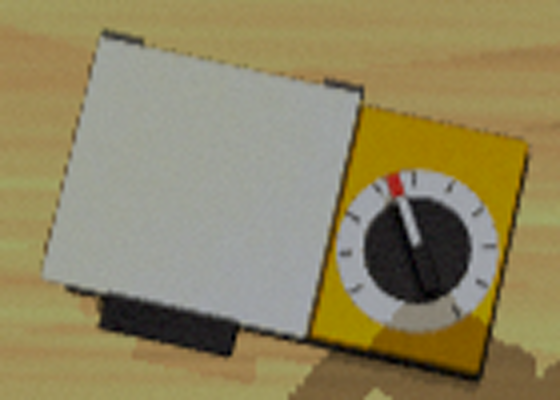

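View pics/b1.png

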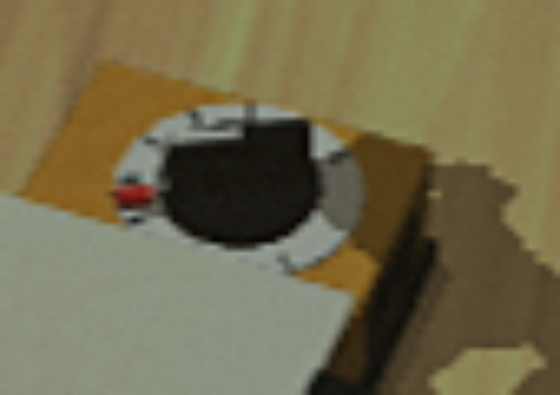

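The lid lies flat, and the pointer line from (418,245) to (402,195) meets the rider at (395,185). A faint tan spot at (388,203) needs a closer look before I hand in.

Run:
```python
from h import *
d=grab('top','top2.png'); I=d['pixels'][:,:,::-1]
A=cv2.resize(I[155:207,235:287],(600,600),interpolation=cv2.INTER_CUBIC)
k=600/52
def mk(q,t,z,c):
    u,v=proj(d,wp(-.01+q*np.cos(np.radians(135)-t),-.1+q*np.sin(np.radians(135)-t),z)); cv2.circle(A,(int((u-234.5)*k),int((v-154.5)*k)),4,c,1)
mk(0,0,.125,(255,0,255));mk(.035,1.815,.125,(255,0,255));mk(.045,1.815,.088,(0,255,0));mk(.062,1.815,.088,(0,255,0));mk(0,0,.087,(255,255,0))
for t in np.arange(0,6.28,.3): mk(.060,t,.087,(255,255,0))
cv2.imwrite('pics/z.png',A)
# moved things?
W=cloud(d); W0=np.load('top0.npy')
for n,(u,v) in dict(white=(108,222),brown=(402,228),bowl=(400,166)).items():
    s=np.s_[v-20:v+20,u-25:u+25]; print(n,np.nanmedian(abs(W[s][...,2]-W0[s][...,2])),np.nanpercentile(abs(W[s][...,2]-W0[s][...,2]),95))
```

```text
white 0.001925040356906882 0.005706718605479976
brown 0.00197040609835053 0.005932605198570237
bowl 0.0020263545229780577 0.005863277209531448
```

View pics/z.png

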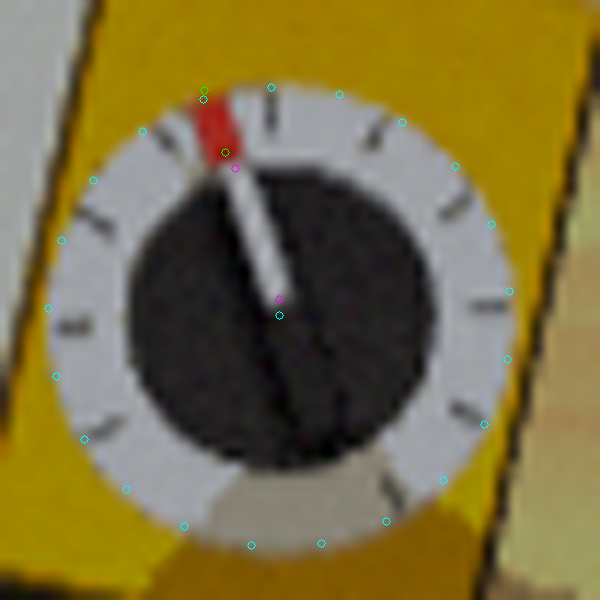

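```bash
python3 -c "
from h import *
print(r.current_t(),r.hand_in())"
```

```text
the job is handed in; nothing more can be done
15.9167 None
```

I handed the job in at 15.9 s: the lid is fully shut, then the knob was turned until its pointer lined up with the red rider to within about 0.02 rad by camera; the rider's angle and the bottles and bowl showed no change on the cameras, and the jars were not touched.

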